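Load the sample carrier and clip on its release tag

ROBOT

A 6-joint arm with a two-finger parallel gripper is mounted at the origin on the work surface. World frame = base frame: x ahead of the robot, y to its left, z up, the work surface at z = 0. Lengths are in m, angles in rad, forces in N, time in s.
With the tool pointing down it reaches from about 0.2 to 0.875 m from the base axis. Payload 3.4 kg.
Tool frame: the origin (TCP) lies at the very end of the fingers, on their centre line; the grasp point (between the pads) lies 19 mm behind it (tcp_to_grasp is the distance from the TCP to the grasp point, in m); z points along the fingers, y is the line along which they close (so a half turn about z gives the same grasp; the last joint's range is limited). The gripper opens to 94 mm and grips with 3 to 60 N. Pads are 16 mm wide; open, the fingers measure 119 mm over their backs; the gripper's body (75 mm by 177 mm) begins 78 mm behind the grasp point.
Start: joints at [-1.335, 0.276, 1.505, -0, 1.361, -0.121], TCP at [0.201, -0.539, 0.205] pointing down, gripper open.
Joint ranges: [-2.89, 2.89], [-0.75, 2.08], [0.22, 2.7], [-1.18, 4.32], [0.11, 2.71], [-2.7, 2.7]. Speed limits (rad/s): [2.57, 2.57, 3.14, 3.14, 3.14, 3.14].

INTERFACE

Orientations are given as a unit quaternion [w, x, y, z].
In Python, from cell import * gives the robot as it stands. The module is installed in compiled form; this text tells all that it offers.
- The arm moves only by the shell command python3 -m creep 'ROWS' [FORCE]. ROWS is JSON, a list of rows, each a list of 7 numbers: the shift along the tool's x, y, z in m, then the turn, a rotation vector about the tool's x, y, z in degrees, then the closure, from -1 (fully open) to 1 (shut). A call has 1 to 12 rows; each row shifts and turns the commanded pose from where the row before left it, along the tool's axes as they then stand; what a row does not reach is not made up. A row lasts 1/8 s, in which the tool goes at most 62.5 mm and 10.7 degrees, less where a joint would pass 70% of its speed; a pose out of reach is approached as far as the arm can. A call is refused whole if a number of a shift passes 0.0625 or a number of a turn 10.7, either way. A call with a gripper value outside its range is refused whole. The fingers move at their own pace and stop on an object; FORCE is the grip in N (left out, the last holds). Time passes only in rows, so rows that do not move let the fingers close. It gives the time, the measured TCP pose, the force, the opening and the grip force at its end, in the units of the state.
- read_state(): the state, without advancing time (a new reading comes with each control period).
- grab_frame(name): name is "scene" or "top"; returns a dict with "frame" (480x640x3 uint8, red, green, blue), "camera_matrix" (3x3 intrinsics, pixels), "rvec" (rotation vector, rad) and "tvec" (3), from world to camera coordinates, as OpenCV has them. Camera axes: x right, y down, z forward; pixel columns grow to the right and rows downward; lengths in m; the calibration is good to about 2 mm. A picture is of the moment at which its call begins. There is no depth.
- close_job(): hands the job in; it is judged then, once.
Trained networks look in a picture, given as the dict that the camera call returned (one of the last four; its "shot" number tells which), for a name from the list of things; names that differ only in an ending like _2 or _b are one class to them, and where a whole thing is asked for, a point or a joint stands for the part that bears it (a point fixed in the world has none). Each returns a list of dicts, best first, with "conf" (0 to 1); they miss things now and then, are a little off and sometimes report something else, mostly with a low value. They report only what shows in the picture. A call takes as long as a camera call. They do not tell look-alikes from the thing itself.
- boxes_of(target, picture): "location" ([x, y, z] in m, in world coordinates, good to about 4 mm: the middle of the surface that is visible of it).
- landmark_of(target, picture): "location" ([x, y, z] in m, in world coordinates, good to about 4 mm: a listed point, or the origin of a listed thing).
The state is a dict: "time": time; "qpos": joint angles; "joint_velocities": joint speeds; "effort": joint torques, N m; "position": TCP position; "orientation": TCP orientation; "ft_force": force on the tool from outside, world axes, zero at the start; "wrist_torque": the same for the moment, N m; "grip_width": opening from 0.0 (shut) to 1.0 (fully open); "grasp_force": force on a finger pad.
Only numpy, scipy, OpenCV 4.12 (cv2) and the standard library are available. Lean on these libraries where they do the work, as an engineer would, in place of code of your own. Each camera call takes 0.05 s, during which the arm holds its last target. There are 200 camera calls.

TASK

Take the red-capped setup gauge out of the white carrier and put it in the white basket, and stand every green-capped bottle from the blue mat fully down in a carrier pocket of its own, its black rib facing that pocket's blue mark. When the carrier is loaded, press the green tag's snap hook down on the carrier's steel eye until the bar is inside the hook and the gate has sprung shut, and leave it hanging there. The bottle that is already loaded, the yellow tag and the other things on the bench stay where they are.

Things in the scene. Friction and masses are not known exactly. Their poses are not given: they have to be found in the camera images.
- bottle0: Squat white bottle with a green cap, round, 46 mm diameter, 76 mm tall, 0.15 kg, bottom-heavy, may be absent. Starts upright on the blue mat, robot's right. Origin: centre of its underside; z up its axis. The cap is its top 34 mm, with a black upright rib on its -x side and a black stripe over its top from the middle to the rib. Grip the cap from above across y, clear of the rib.
- bottle1: Squat white bottle with a green cap, round, 46 mm diameter, 76 mm tall, 0.15 kg, bottom-heavy, may be absent. Starts upright on the blue mat, robot's right. Origin: centre of its underside; z up its axis. The cap is its top 34 mm, with a black upright rib on its -x side and a black stripe over its top from the middle to the rib. Grip the cap from above across y, clear of the rib.
- bottle2: Squat white bottle with a green cap, round, 46 mm diameter, 76 mm tall, 0.15 kg, bottom-heavy, may be absent. Starts upright on the blue mat, robot's right. Origin: centre of its underside; z up its axis. The cap is its top 34 mm, with a black upright rib on its -x side and a black stripe over its top from the middle to the rib. Grip the cap from above across y, clear of the rib.
- bottle3: Squat white bottle with a green cap, round, 46 mm diameter, 76 mm tall, 0.15 kg, bottom-heavy, may be absent. Starts upright on the blue mat, robot's right. Origin: centre of its underside; z up its axis. The cap is its top 34 mm, with a black upright rib on its -x side and a black stripe over its top from the middle to the rib. Grip the cap from above across y, clear of the rib.
- bottle0_rib (a point): Outer face of the black rib of bottle0, 31 mm from the axis towards the bottle's -x, 59 mm above its underside. The rib is 7 mm wide, sticks 8 mm out of the cap and spans 46 to 72 mm above the underside.
- bottle1_rib (a point): Outer face of the black rib of bottle1, 31 mm from the axis towards the bottle's -x, 59 mm above its underside. The rib is 7 mm wide, sticks 8 mm out of the cap and spans 46 to 72 mm above the underside.
- bottle2_rib (a point): Outer face of the black rib of bottle2, 31 mm from the axis towards the bottle's -x, 59 mm above its underside. The rib is 7 mm wide, sticks 8 mm out of the cap and spans 46 to 72 mm above the underside.
- bottle3_rib (a point): Outer face of the black rib of bottle3, 31 mm from the axis towards the bottle's -x, 59 mm above its underside. The rib is 7 mm wide, sticks 8 mm out of the cap and spans 46 to 72 mm above the underside.
- loaded: A bottle like the others (green cap, black rib) that already stands in a carrier pocket with its rib at the mark, and stays there. Origin: centre of its underside.
- gauge: Red-capped setup gauge: plain round aluminium piece, no rib, 46 mm diameter, 76 mm tall, 0.2 kg; starts upright in a pocket of the carrier. Origin: centre of its underside, z up its axis.
- basket: White open basket fixed to the bench, 130 (x) by 140 (y) mm, 50 mm high, 5 mm walls and floor. Origin: centre of its underside, z up.
- carrier: White carrier fixed to the bench: plate 190 (x) by 360 (y) by 30 mm. Origin: centre of its underside, z up. Six pockets at x -42 and 42, y -145, -61 and 23 mm: round, 50 mm wide, 2 mm chamfer, 22 mm deep, floor 8 mm above the bench. A blue mark on the top face lies on the -x side (robot's side) of each. A bottle whose rib faces the mark has the carrier's yaw.
- eye (a point): Middle of the carrier's steel eye: a level round bar, 8 mm thick, 105 mm above the bench, along the carrier's y, on two 8 mm posts 36 mm to either side of this point; free below down to the plate's top (30 mm above the bench). At x 0, y 135 mm of the carrier.
- green_hook: Green tag (46 x, 10 y, 48 z mm, white face, centre at x -2, z 100) on a steel snap hook, 0.165 kg, 124 mm tall, loose, upright in its cradle. Grip the tag across y. Origin: hook's underside; z up; hook in its x-z plane. Hook: 10 mm round bar, legs at x -27 (nose) and 24 (hinge), inside top at z 65 mm. Steel outweighs tag: hung on a level bar by the hook's inside top it stays upright.
- mouth (a point): On the hook's underside, at x -8, y 0, z 2 mm of green_hook: outer face of the brass gate that closes the underside, where the bar should meet it; bar at x -16 to 0 works. Press straight down with the bar lying along the hook's y. A black stripe runs down the tag's edge on the nose side (-x).
- gate (a joint): Angle (rad) of the hook's brass gate, 8 mm thick: 0 shut, 1.2 fully open. Hinged at x 18, z 6 mm of green_hook, it reaches to the nose and swings up into the hook when pressed from below, against a spring (1 to 8 N). When the hook has gone about 40 mm down over the bar, the bar passes the gate's free end and the gate snaps shut below it.
- cradle: Grey cradle fixed to the bench, holding the green tag: base 100 (x) by 55 (y) by 6 mm, two walls on it, top 40 mm above the bench, with a 13 mm slot along x between them, open above and at the ends; the hook stands on the base. Lift the tag straight up 45 mm to clear it. Origin: centre of its underside.
- yellow_hook: Yellow hold tag on a similar hook, in its own grey cradle; not part of the job. Origin: middle of its underside.
- spray: Blue spray bottle, 170 mm tall; not part of the job. Origin: middle of its underside.
- beaker: Steel beaker, 90 mm tall; not part of the job. Origin: middle of its underside.
- spatula: Spatula, 200 mm long, lying on the bench; not part of the job. Origin: middle of its underside.
- capspare: Loose spare green cap, 36 mm tall; not part of the job. Origin: middle of its underside.
- jar: White jar, 80 mm tall; not part of the job. Origin: middle of its underside.
Things that resemble listed ones, but are neither listed nor needed, are in the scene too. What is shaped like the bottle1 but brown or pink is not meant.

How it is judged:
On the way, in this order (a step that is already met when the one before it is completed fails the run):
1. the gauge is in the basket and every bottle is seated with its rib at the mark (height (world z) of each of bottle0, bottle1, bottle2, bottle3 below 0.013 m and angle between each of bottle0, bottle1, bottle2, bottle3's own z axis and vertical below 0.15 rad and ((x of bottle0 in the frame of carrier between -0.047 and -0.037 m and x of bottle0_rib in the frame of carrier below -0.064 m) or (x of bottle0 in the frame of carrier between 0.037 and 0.047 m and x of bottle0_rib in the frame of carrier below 0.02 m)) and ((y of bottle0 in the frame of carrier between -0.15 and -0.14 m and y of bottle0_rib in the frame of carrier between -0.155 and -0.135 m) or (y of bottle0 in the frame of carrier between -0.066 and -0.056 m and y of bottle0_rib in the frame of carrier between -0.071 and -0.051 m) or (y of bottle0 in the frame of carrier between 0.018 and 0.028 m and y of bottle0_rib in the frame of carrier between 0.013 and 0.033 m)) and ((x of bottle1 in the frame of carrier between -0.047 and -0.037 m and x of bottle1_rib in the frame of carrier below -0.064 m) or (x of bottle1 in the frame of carrier between 0.037 and 0.047 m and x of bottle1_rib in the frame of carrier below 0.02 m)) and ((y of bottle1 in the frame of carrier between -0.15 and -0.14 m and y of bottle1_rib in the frame of carrier between -0.155 and -0.135 m) or (y of bottle1 in the frame of carrier between -0.066 and -0.056 m and y of bottle1_rib in the frame of carrier between -0.071 and -0.051 m) or (y of bottle1 in the frame of carrier between 0.018 and 0.028 m and y of bottle1_rib in the frame of carrier between 0.013 and 0.033 m)) and ((x of bottle2 in the frame of carrier between -0.047 and -0.037 m and x of bottle2_rib in the frame of carrier below -0.064 m) or (x of bottle2 in the frame of carrier between 0.037 and 0.047 m and x of bottle2_rib in the frame of carrier below 0.02 m)) and ((y of bottle2 in the frame of carrier between -0.15 and -0.14 m and y of bottle2_rib in the frame of carrier between -0.155 and -0.135 m) or (y of bottle2 in the frame of carrier between -0.066 and -0.056 m and y of bottle2_rib in the frame of carrier between -0.071 and -0.051 m) or (y of bottle2 in the frame of carrier between 0.018 and 0.028 m and y of bottle2_rib in the frame of carrier between 0.013 and 0.033 m)) and ((x of bottle3 in the frame of carrier between -0.047 and -0.037 m and x of bottle3_rib in the frame of carrier below -0.064 m) or (x of bottle3 in the frame of carrier between 0.037 and 0.047 m and x of bottle3_rib in the frame of carrier below 0.02 m)) and ((y of bottle3 in the frame of carrier between -0.15 and -0.14 m and y of bottle3_rib in the frame of carrier between -0.155 and -0.135 m) or (y of bottle3 in the frame of carrier between -0.066 and -0.056 m and y of bottle3_rib in the frame of carrier between -0.071 and -0.051 m) or (y of bottle3 in the frame of carrier between 0.018 and 0.028 m and y of bottle3_rib in the frame of carrier between 0.013 and 0.033 m)) and x of gauge in the frame of basket between -0.065 and 0.065 m and y of gauge in the frame of basket between -0.07 and 0.07 m and height (world z) of gauge below 0.045 m and distance of loaded from where it was at the start of the episode below 0.01 m and angle between the x axis of loaded and the x axis of carrier, either way round below 0.3 rad), for 0.2 s.
2. the hook's gate is pushed open by the carrier's eye (value of joint gate above 0.4 rad and distance between eye and mouth below 0.06 m and contact force between green_hook and carrier above 0.2 N).
3. the eye's bar is inside the hook and the gate is shut (x of eye in the frame of green_hook between -0.023 and 0.021 m and z of eye in the frame of green_hook between 0.012 and 0.068 m and y of eye in the frame of green_hook between -0.04 and 0.04 m and value of joint gate below 0.12 rad), for 0.2 s.
At the end, for the whole second after the job is handed in: Every bottle present stands in a pocket, underside within 5 mm of its floor centre, rib within 10 mm sideways of the mark's line (about 17 degrees); the already loaded one too; gauge in the basket; the eye's bar inside the green tag's hook, gate shut (below 0.12 rad); all at rest (all of step 1 and all of step 3 and linear speed of each of bottle0, bottle1, bottle2, bottle3, gauge, green_hook below 0.03 m/s); the robot touches nothing.
It fails at once if a bystander is moved more than 3 cm (distance of any of yellow_hook, spray, beaker, spatula, capspare, jar from where it was at the start of the episode above 0.03 m).
It fails at once if the already loaded bottle is taken out of its pocket (distance of loaded from where it was at the start of the episode above 0.015 m).
Of bottle0, bottle1, bottle2, bottle3 only 2 to 4 are there at a start; the rules pass over those that are not, and their reading is None.
At some moment in a run one of bottle0, bottle1, bottle2, bottle3 may be knocked a few centimetres aside while the robot is not near it.
It also fails if it takes over 210 s, if anything falls off the work surface, if the arm or the gripper's body presses on something with over 40 N, if the wrist force passes 120 N, or if a joint passes its speed limit or range.

## Working session

There is one attempt and no reset: what is moved stays moved. The work goes in short steps, Python scripts to look and compute and a shell command to move; the robot and the scene stay as the last step left them, time stands still between calls to the robot, and variables do not carry over. Pictures are saved under pics/ and viewed, at most 14 in all, crops included, and the job is handed in when it is done.

```bash
mkdir -p pics; python3 - <<'E'
from cell import *
import cv2,numpy as np
s=read_state();print({k:np.round(v,3).tolist() for k,v in s.items()})
for n in("scene","top"):
    p=grab_frame(n);cv2.imwrite(f"pics/{n}0.png",p["frame"][:,:,::-1])
    print(n,p["camera_matrix"],p["rvec"],p["tvec"])
    for t in("bottle0","bottle0_rib","loaded","gauge","basket","carrier","eye","green_hook","mouth","cradle","yellow_hook"):
        print(t,[(np.round(d["location"],3).tolist(),round(d["conf"],2)) for d in landmark_of(t,p)])
E
```

```text
{'time': 0.0, 'qpos': [-1.335, 0.277, 1.506, -0.0, 1.361, -0.121], 'joint_velocities': [-0.0, -0.001, -0.002, -0.002, 0.001, 0.001], 'effort': [-0.002, -40.459, -23.724, 0.07, 0.035, -0.0], 'position': [0.201, -0.538, 0.205], 'orientation': [-0.001, 0.984, 0.177, -0.0], 'ft_force': [0.277, -0.259, -0.758], 'wrist_torque': [0.01, 0.018, -0.004], 'grasp_force': 0.0, 'grip_width': 1.002}
scene [[517.06190044   0.         322.89174963]
 [  0.         517.06190044 242.55007006]
 [  0.           0.           1.        ]] [ 1.03172377  2.43455345 -1.05124611] [ 0.35299319 -0.17341079  1.52786023]
bottle0 [([0.367, -0.275, -0.002], 0.95), ([0.534, -0.366, -0.002], 0.81), ([0.455, -0.232, -0.002], 0.75), ([0.253, -0.291, 0.001], 0.57), ([0.381, -0.152, -0.003], 0.56), ([0.701, -0.342, 0.002], 0.24)]
bottle0_rib []
loaded [([0.636, -0.022, 0.006], 0.9)]
gauge [([0.556, -0.112, 0.006], 0.76)]
basket [([0.378, 0.17, 0.005], 0.85)]
carrier []
eye [([0.587, 0.173, 0.104], 0.88), ([0.299, 0.358, 0.004], 0.36)]
green_hook [([0.515, -0.34, 0.057], 0.66), ([0.456, 0.36, 0.002], 0.57)]
mouth [([0.445, 
[... 310 characters left out ...]
5]
bottle0 [([0.382, -0.151, -0.0], 0.9), ([0.254, -0.282, 0.002], 0.84), ([0.456, -0.229, -0.002], 0.82), ([0.531, -0.362, 0.002], 0.79), ([0.364, -0.278, -0.0], 0.64)]
bottle0_rib []
loaded [([0.637, -0.027, 0.008], 0.89), ([0.587, 0.459, 0.005], 0.58)]
gauge [([0.56, -0.115, 0.009], 0.93)]
basket [([0.382, 0.175, -0.002], 0.64), ([0.453, 0.363, 0.009], 0.16)]
carrier [([0.593, 0.036, 0.002], 0.9), ([0.299, 0.359, -0.002], 0.63)]
eye [([0.355, -0.309, 0.056], 0.39)]
green_hook [([0.452, 0.366, 0.007], 0.55)]
mouth [([0.446, 0.366, 0.008], 0.64)]
cradle [([0.45, 0.361, 0.005], 0.83), ([0.516, -0.338, 0.059], 0.62)]
yellow_hook [([0.443, 0.366, 0.008], 0.67), ([0.701, -0.342, -0.002], 0.41)]
```

View pics/top0.png

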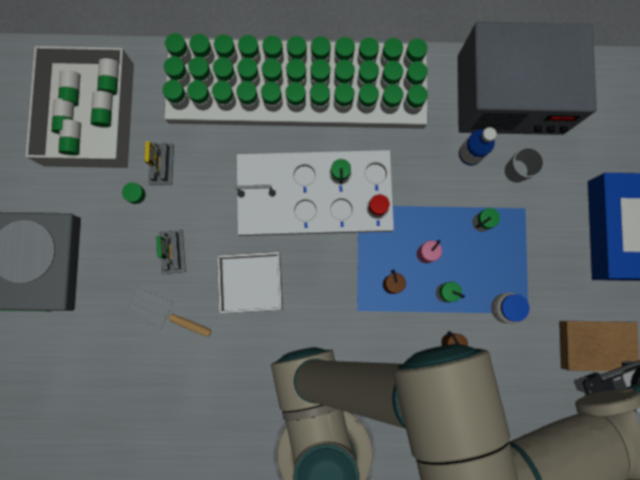

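View pics/scene0.png

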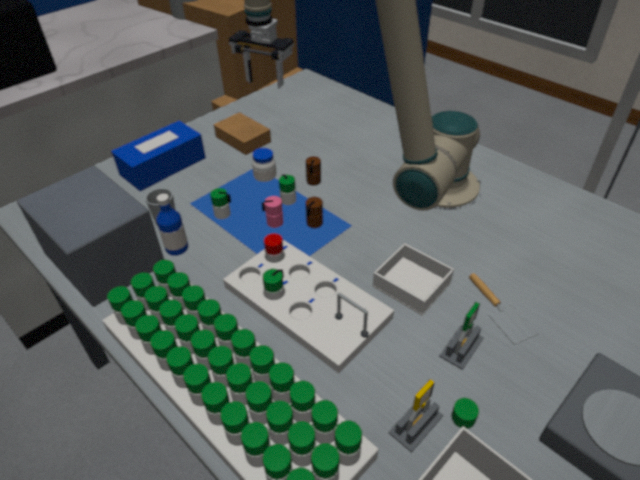

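The top view shows two green-capped bottles on the mat, at (488,218) and (451,292). The pink and brown bottles are decoys. The gauge is at (379,205), the loaded bottle at (341,170), the eye at about (256,189), the basket at (250,283) and the green tag at (170,250). The scene view agrees. Next I'll measure these precisely.

```bash
cat > h.py <<'E'
from cell import *
import cv2,numpy as np
from scipy.optimize import minimize
from scipy.spatial.transform import Rotation as Ro
def proj(p,P): return cv2.projectPoints(np.float64(P).reshape(-1,1,3),p["rvec"],p["tvec"],p["camera_matrix"],None)[0][:,0]
def back(p,uv,z):
    R=cv2.Rodrigues(p["rvec"])[0];c=-R.T@np.ravel(p["tvec"])
    d=R.T@np.linalg.inv(p["camera_matrix"])@np.r_[uv,1.];return c+d*(z-c[2])/d[2]
def circ(x,y,z,r,n=40):
    a=np.linspace(0,2*np.pi,n,endpoint=False);return np.c_[x+r*np.cos(a),y+r*np.sin(a),np.full(n,z)]
def hsv(p): return cv2.cvtColor(p["frame"],cv2.COLOR_RGB2HSV)
def green(p): H=hsv(p);return (abs(H[...,0].astype(int)-62)<15)&(H[...,1]>120)&(H[...,2]>35)
def red(p): H=hsv(p);return ((H[...,0]<8)|(H[...,0]>172))&(H[...,1]>140)&(H[...,2]>50)
def sil(mask,model,x0,p,step,near=45,S=8):
    "fit hull(model(x)) to convex hull of mask component nearest x0"
    c=proj(p,model(x0)).mean(0)
    n,L,st,ce=cv2.connectedComponentsWithStats(mask.astype(np.uint8))
    ok=[i for i in range(1,n) if st[i,4]>30];i=min(ok,key=lambda i:np.hypot(*(ce[i]-c)))
    o=c-near
    def pat(m): return cv2.warpAffine(m.astype(np.float32),np.float64([[S,0,-o[0]*S+(S-1)/2],[0,S,-o[1]*S+(S-1)/2]]),(int(2*near*S),)*2,flags=cv2.INTER_LINEAR)>.5
    M=pat(L==i);pts=cv2.findNonZero(M.astype(np.uint8));h=cv2.convexHull(pts)
    T=np.zeros(M.shape,np.uint8);cv2.fillConvexPoly(T,h,1)
    def cost(x):
        q=((proj(p,model(x))-o)*S+(S-1)/2);D=np.zeros_like(T);cv2.fillConvexPoly(D,cv2.convexHull(np.int32(np.round(q*16))),1,shift=4);return (D^T).sum()/T.sum()
    r=minimize(cost,x0,method="Nelder-Mead",options=dict(initial_simplex=np.vstack([x0]+[np.array(x0)+np.eye(len(x0))[k]*step[k] for k in range(len(x0))]),xatol=1e-5,fatol=1e-5))
    return r.x,r.fun
def cap(p,xy,mask,z=0.,h=.034): return sil(mask,lambda x:np.r_[circ(x[0],x[1],z+.076-h,.023),circ(x[0],x[1],z+.076,.023)],xy,p,(.006,.006))
def rib(p,xy,z=0.):
    g=cv2.cvtColor(p["frame"],cv2.COLOR_RGB2GRAY).astype(np.float32);A=np.radians(np.arange(0,360,1.));r=np.linspace(.005,.029,25)
    v=[]
    for a in A:
        q=proj(p,np.c_[xy[0]+r*np.cos(a),xy[1]+r*np.sin(a),np.full(25,z+.076)]).astype(np.float32)
        v.append(cv2.remap(g,q[:,:1],q[:,1:],cv2.INTER_LINEAR).mean())
    v=np.array(v);v=np.convolve(np.r_[v[-7:],v,v[:7]],np.ones(15)/15,"valid");w=np.clip(np.percentile(v,40)-v,0,None)**2
    k=v.argmin();s=(np.arange(360)-k+180)%360-180;w=w*(abs(s)<40)
    return k+(w*s).sum()/w.sum(), v.min(), np.median(v)
def save(p,n,box=None,f=1):
    I=p["frame"][:,:,::-1]
    if box: I=I[box[1]:box[3],box[0]:box[2]]
    cv2.imwrite("pics/"+n,cv2.resize(I,None,fx=f,fy=f,interpolation=cv2.INTER_CUBIC))
E
python3 - <<'E'
from h import *
for n in("top","scene"):
    p=grab_frame(n);G=green(p);print(n)
    for nm,xy in(("b0",(.532,-.364)),("b1",(.365,-.277)),("loaded",(.637,-.025))):
        x,c=cap(p,xy,G,.008 if nm=="loaded" else 0);print(nm,x.round(4),round(c,3),np.round(rib(p,x,.008 if nm=="loaded" else 0),1))
    for h in(.034,.02): x,c=cap(p,(.558,-.113),red(p),.008,h);print("gauge",h,x.round(4),round(c,3))
    H=hsv(p);B=(abs(H[...,0].astype(int)-113)<14)&(H[...,1]>90);
    L=cv2.connectedComponentsWithStats(B.astype(np.uint8))
    for s,ce in zip(L[2],L[3]):
        w=back(p,ce,.03)
        if 4<=s[4]<200: print("blue",ce.round(1),s[4],w.round(4))
    if n=="top":
        C=(H[...,1]<40)&(H[...,2]>120);C=cv2.morphologyEx(C.astype(np.uint8),cv2.MORPH_OPEN,np.ones((5,5)))
        L=cv2.connectedComponentsWithStats(C)
        for i,(s,ce) in enumerate(zip(L[2],L[3])):
            if s[4]>1500: print("white",s,ce.round(),[back(p,q,.03).round(4).tolist() for q in cv2.boxPoints(cv2.minAreaRect(cv2.findNonZero((L[1]==i).astype(np.uint8))))])
    if n=="top": save(p,"crop1.png",(225,140,405,245),4); save(p,"crop2.png",(140,225,290,320),5)
E
```

```text
top
b0 [ 0.5309 -0.3619] 0.276 [127.6  33.4  76.7]
b1 [ 0.3654 -0.2753] 0.266 [243.3  41.5  78.2]
loaded [ 0.6354 -0.0244] 0.298 [185.8  36.4  95.5]
gauge 0.034 [ 0.5555 -0.1128] 0.219
gauge 0.02 [ 0.5568 -0.1118] 0.152
blue [463.1 160.4] 11 [ 0.674  -0.3162  0.03  ]
blue [376.  187.3] 13 [ 0.6058 -0.1107  0.03  ]
blue [304.5 189. ] 10 [0.5989 0.0564 0.03  ]
blue [340.4 187.9] 11 [ 0.6029 -0.0274  0.03  ]
blue [377.8 223. ] 13 [ 0.5214 -0.1153  0.03  ]
blue [305.5 225. ] 10 [0.5141 0.0525 0.03  ]
blue [341.6 224.1] 11 [ 0.5175 -0.0312  0.03  ]
white [     0      0    640    480 284201] [323. 244.] [[1.0518, 0.8006, 0.03], [1.0856, -0.7563, 0.03], [-0.0416, -0.6948, 0.03], [-0.0557, 0.7076, 0.03]]
white [  49   59   70  100 3969] [ 86. 107.] [[0.9048, 0.672, 0.03], [0.9081, 0.5081, 0.03], [0.6655, 0.4939, 0.03], [0.6626, 0.6542, 0.03]]
white [ 164  101  264   23 3225] [297. 114.] [[0.7632, 0.3916, 0.03], [0.8139, 0.3931, 0.03], [0.8134, -0.2329, 0.03], [0.7624, -0.2315, 0.03]]
white [  236   149   157    86 10972] [309. 191.] [[0.6824, 0.2229, 0.03], [0.6998, -0.146, 0.03], [0.5061, -
[... 1592 characters left out ...]
.03  ]
blue [ 6.8 78.8] 4 [ 0.632  -1.5807  0.03  ]
blue [ 5.1 83. ] 9 [ 0.6507 -1.5492  0.03  ]
blue [177.6 250.6] 94 [ 0.7174 -0.3001  0.03  ]
blue [284. 247.] 7 [ 0.5246 -0.1167  0.03  ]
blue [309.2 262.6] 5 [ 0.5192 -0.032   0.03  ]
blue [260.  265.2] 6 [ 0.6077 -0.1122  0.03  ]
blue [335.5 279.5] 6 [0.5153 0.0523 0.03  ]
blue [284.6 282.1] 9 [ 0.6039 -0.0284  0.03  ]
blue [311.2 299.9] 8 [0.5986 0.0554 0.03  ]
blue [ 50.5 324.5] 4 [ 1.0426 -0.3069  0.03  ]
blue [ 56.6 325.8] 5 [ 1.0349 -0.2938  0.03  ]
blue [ 46.5 328. ] 4 [ 1.0529 -0.304   0.03  ]
blue [ 35.7 335.1] 7 [ 1.0775 -0.3022  0.03  ]
blue [ 24.6 340.4] 7 [ 1.1001 -0.3059  0.03  ]
blue [ 26.5 343.5] 4 [ 1.1005 -0.295   0.03  ]
```

View pics/crop1.png

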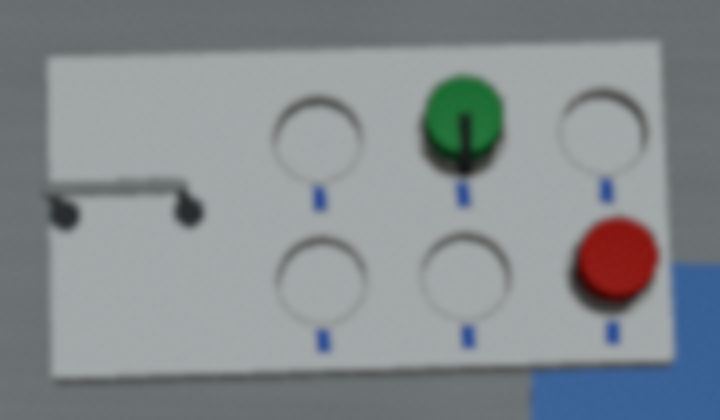

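View pics/crop2.png

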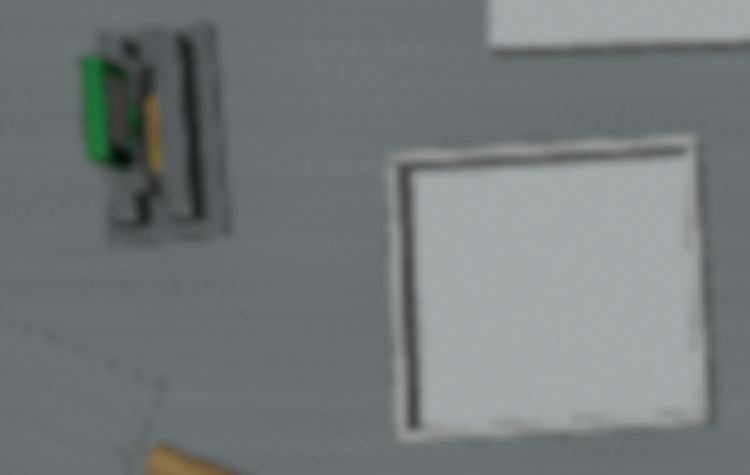

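The crops show carrier marks clearly, with carrier yaw about 3°. The tag stands in its cradle at about crop (100,108). The basket is square-on and empty. One refinement, then I move.

```bash
cat >> h.py <<'E'
def disc(p,xy,mask,z=0.): return sil(mask,lambda x:circ(x[0],x[1],z+.076,.023),xy,p,(.006,.006))
def gt(p,v): return green(p)&(p["frame"][...,1]>v)
def rt(p,v): return red(p)&(p["frame"][...,0]>v)
def go(x,y,z,yaw=None):
    "tool-frame shift to world target (TCP), then turn about tool z in deg"
    s=read_state();R=Ro.from_quat(s["orientation"],scalar_first=True).as_matrix()
    d=R.T@(np.array([x,y,z])-s["position"]);ty=np.degrees(np.arctan2(R[1,1],R[0,1]))
    print("shift",(d*1000).round(1),"mm; tool-y yaw",round(ty,2),"tilt",(np.degrees(R[:2,2])).round(2),"turn z", None if yaw is None else round((ty-yaw+180)%360-180,2),"t",round(s["time"],2),"pos",np.round(s["position"],4))
E
python3 - <<'E'
from h import *
from scipy.optimize import least_squares
M={"top":[],"scene":[]};cp=[]
P=np.array([(x,y) for x in(-.042,.042) for y in(-.145,-.061,.023)])
exp=np.array([(.5214,-.1153),(.5175,-.0312),(.5141,.0525),(.6058,-.1107),(.6029,-.0274),(.5989,.0564)])
for n in("top","scene"):
    p=grab_frame(n);I=p["frame"]
    for nm,xy,z in(("b0",(.532,-.364),0),("b1",(.365,-.277),0),("loaded",(.637,-.025),.008)):
        q=proj(p,[*xy,z+.076])[0].astype(int);v=I[q[1]-3:q[1]+4,q[0]-3:q[0]+4,1].max()
        x,c=disc(p,xy,gt(p,v*.75),z);print(n,nm,v,x.round(4),round(c,3),np.round(rib(p,x,z),1))
    q=proj(p,[.558,-.113,.084])[0].astype(int);v=I[q[1],q[0],0]
    x,c=disc(p,(.558,-.113),rt(p,v*.75),.008);print(n,"gauge",v,x.round(4),round(c,3))
    H=hsv(p);B=(abs(H[...,0].astype(int)-113)<14)&(H[...,1]>70)
    L=cv2.connectedComponentsWithStats(B.astype(np.uint8));k=(L[2][:,4]<40)&(L[2][:,4]>3)
    W=np.array([back(p,c,.03)[:2] for c in L[3][k]]);mk=np.array([W[np.hypot(*(W-e).T).argmin()] for e in exp])
    f=lambda a,mk=mk:((P+[-.034,0])@np.array([[np.cos(a[2]),np.sin(a[2])],[-np.sin(a[2]),np.cos(a[2])]])+a[:2]-mk).ravel()
    r=least_squares(f,[.59,.033,.05]);print(n,"carrier",r.x.round(4),np.degrees(r.x[2]).round(2),"res",abs(r.fun).max().round(4));cp.append(r.x)
a=np.mean(cp,0);R=np.array([[np.cos(a[2]),-np.sin(a[2])],[np.sin(a[2]),np.cos(a[2])]]);print(a,"pockets",(P@R.T+a[:2]).round(4).tolist(),"eye",(R@[0,.135]+a[:2]).round(4))
go(.557,-.113,.2,-87)
E
```

```text
top b0 107 [ 0.5318 -0.3619] 0.197 [130.8  34.5  76.7]
top b1 115 [ 0.3652 -0.2742] 0.203 [245.7  40.8  78.1]
top loaded 112 [ 0.637 -0.025] 0.251 [183.6  36.6 100.6]
top gauge 138 [ 0.5571 -0.1129] 0.165
top carrier [0.5913 0.0334 0.0466] 2.67 res 0.0003
scene b0 125 [ 0.5349 -0.3632] 0.337 [119.3  49.3  71.9]
scene b1 120 [ 0.3669 -0.2734] 0.213 [251.   62.7  79.1]
scene loaded 114 [ 0.6411 -0.0244] 0.197 [180.   60.8  87.3]
scene gauge 148 [ 0.561  -0.1116] 0.185
scene carrier [0.5929 0.0324 0.0444] 2.55 res 0.0008
[0.5920791  0.03290924 0.04553296] pockets [[0.5567, -0.1139], [0.5529, -0.0299], [0.5491, 0.054], [0.6406, -0.11], [0.6368, -0.0261], [0.633, 0.0578]] eye [0.5859 0.1678]
shift [ 482.5 -274.6    5.5] mm; tool-y yaw -69.56 tilt [ 0. -0.] turn z 17.44 t 1.4 pos [ 0.2008 -0.5388  0.2055]
```

```bash
python3 -m creep '[[0.0402,-0.0229,0,0,0,0,-1],[0.0402,-0.0229,0,0,0,0,-1],[0.0402,-0.0229,0,0,0,0,-1],[0.0402,-0.0229,0,0,0,0,-1],[0.0402,-0.0229,0,0,0,0,-1],[0.0402,-0.0229,0,0,0,0,-1],[0.0402,-0.0229,0,0,0,0,-1],[0.0402,-0.0229,0,0,0,0,-1],[0.0402,-0.0229,0,0,0,0,-1],[0.0402,-0.0229,0,0,0,0,-1],[0.0402,-0.0229,0,0,0,0,-1],[0.0402,-0.0229,0,0,0,0,-1]]' 20; python3 -m creep '[[0,0,0,0,0,8.7,-1],[0,0,0,0,0,8.7,-1],[0,0,0,0,0,0,-1],[0,0,0,0,0,0,-1],[0,0,0,0,0,0,-1]]'
python3 -c "
from h import *
go(.557,-.113,.054,-87.4)"
```

```text
time: 2.9
position: [0.5578, -0.1116, 0.2055]
orientation: [0.0, 0.984, 0.178, 0.0]
ft_force: [0.5, -0.6, 0.1]
grip_width: 0.999
grasp_force: 0.0
time: 3.52
position: [0.5568, -0.113, 0.2055]
orientation: [0.0, 1.0, 0.027, 0.0]
ft_force: [-0.1, -0.3, -0.6]
grip_width: 1.001
grasp_force: 0.0
shift [  0.2  -0.  151.5] mm; tool-y yaw -86.91 tilt [ 0.   -0.01] turn z 0.49 t 3.52 pos [ 0.5568 -0.113   0.2055]
```

```bash
python3 -m creep '[[0,0,0.04,0,0,0.5,-1],[0,0,0.04,0,0,0,-1],[0,0,0.04,0,0,0,-1],[0,0,0.029,0,0,0,-1],[0,0,0,0,0,0,-1],[0,0,0,0,0,0,1],[0,0,0,0,0,0,1],[0,0,0,0,0,0,1],[0,0,0,0,0,0,1],[0,0,0,0,0,0,1],[0,0,0,0,0,0,1],[0,0,0,0,0,0,1]]' 25;  python3 -m creep '[[0,0,-0.015,0,0,0,1],[0,0,-0.015,0,0,0,1],[0,0,-0.04,0,0,0,1],[0,0,-0.04,0,0,0,1],[0,0,-0.04,0,0,0,1],[0,0,0,0,0,0,1]]'
python3 -c "
from h import *
go(.377,.174,.2,-87.4)"
```

```text
time: 5.03
position: [0.557, -0.113, 0.0567]
orientation: [0.0, 1.0, 0.022, 0.0]
ft_force: [0.0, -1.6, 2.1]
grip_width: 0.482
grasp_force: 25.0
time: 5.78
position: [0.5591, -0.1135, 0.2107]
orientation: [0.001, 1.0, 0.022, 0.004]
ft_force: [-0.2, -0.5, -3.1]
grip_width: 0.484
grasp_force: 25.0
shift [-169.2 -295.3    8.4] mm; tool-y yaw -87.45 tilt [ 0.47 -0.15] turn z -0.05 t 5.78 pos [ 0.5591 -0.1135  0.2107]
```

```bash
python3 -m creep '[[-0.0168,-0.0295,0,0,0,0,1],[-0.0168,-0.0295,0,0,0,0,1],[-0.0168,-0.0295,0,0,0,0,1],[-0.0168,-0.0295,0,0,0,0,1],[-0.0168,-0.0295,0,0,0,0,1],[-0.0168,-0.0295,0,0,0,0,1],[-0.0168,-0.0295,0,0,0,0,1],[-0.0168,-0.0295,0,0,0,0,1],[-0.0168,-0.0295,0,0,0,0,1],[-0.0168,-0.0295,0,0,0,0,1],[0,0,0,0,0,0,1]]';  python3 -m creep '[[0,0,0.04,0,0,0,1],[0,0,0.04,0,0,0,1],[0,0,0.04,0,0,0,1],[0,0,0.015,0,0,0,1],[0,0,0.01,0,0,0,1],[0,0,0.006,0,0,0,1],[0,0,0,0,0,0,1]]'
python3 -c "
from h import *
go(.377,.174,.055,-87.4)"
```

```text
time: 7.15
position: [0.3734, 0.1755, 0.2052]
orientation: [0.0, 1.0, 0.024, -0.002]
ft_force: [0.2, -0.8, -3.0]
grip_width: 0.487
grasp_force: 25.0
time: 8.02
position: [0.3762, 0.1742, 0.0554]
orientation: [0.0, 1.0, 0.022, 0.0]
ft_force: [0.3, 0.5, -2.5]
grip_width: 0.483
grasp_force: 25.0
shift [0.8 0.3 0.4] mm; tool-y yaw -87.47 tilt [ 0.01 -0.01] turn z -0.07 t 8.03 pos [0.3762 0.1742 0.0554]
```

```bash
python3 -m creep '[[0,0,0.001,0,0,0,1],[0,0,0,0,0,0,-1],[0,0,0,0,0,0,-1],[0,0,0,0,0,0,-1],[0,0,0,0,0,0,-1],[0,0,0,0,0,0,-1],[0,0,-0.04,0,0,0,-1],[0,0,-0.05,0,0,0,-1],[0,0,-0.055,0,0,0,-1],[0,0,0,0,0,0,-1]]'
cat >> h.py <<'E'
def bot(p,xy,z=0.):
    q=proj(p,[*xy,z+.076])[0].astype(int);v=p["frame"][q[1]-3:q[1]+4,q[0]-3:q[0]+4,1].max()
    x,c=disc(p,xy,gt(p,v*.75),z);print(x.round(4),round(c,3),"rib",np.round(rib(p,x,z),1));return x
E
python3 - <<'E'
from h import *
p=grab_frame("top");save(p,"top1.png")
print([(np.round(d["location"],3).tolist(),round(d["conf"],2)) for d in landmark_of("bottle0",p)],[(np.round(d["location"],3).tolist(),round(d["conf"],2)) for d in landmark_of("gauge",p)])
bot(p,(.365,-.274));bot(p,(.532,-.362))
go(.3655,-.2742,.2,-24)
E
```

```text
time: 9.28
position: [0.379, 0.1753, 0.2035]
orientation: [-0.001, 1.0, 0.022, 0.005]
ft_force: [0.7, -0.3, -0.8]
grip_width: 0.999
grasp_force: 0.0
[([0.533, -0.361, 0.004], 0.88), ([0.457, -0.229, 0.001], 0.87), ([0.384, -0.152, -0.0], 0.83), ([0.367, -0.276, 0.001], 0.78), ([0.25, -0.284, 0.001], 0.73)] [([0.378, 0.172, 0.005], 0.45)]
[ 0.365 -0.274] 0.201 rib [246.9  40.2  77.4]
[ 0.5316 -0.3624] 0.192 rib [128.7  33.7  76.3]
shift [-29.4 447.5  -1.3] mm; tool-y yaw -87.46 tilt [-0.1  -0.03] turn z -63.46 t 9.43 pos [0.375  0.1741 0.1985]
```

View pics/top1.png

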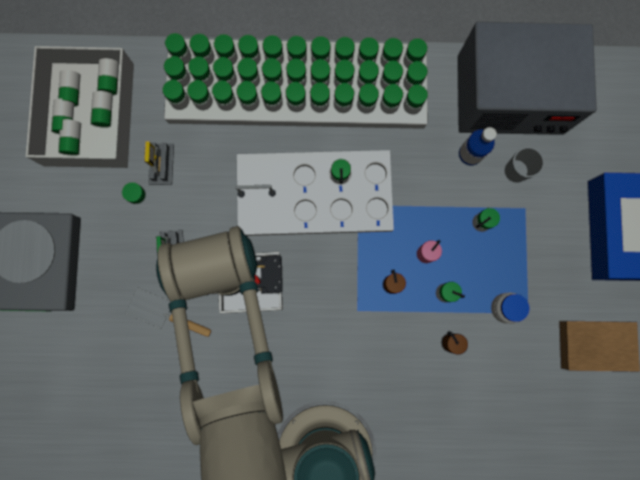

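Both bottles are unmoved and the gauge is in the basket at about (262,275).

```bash
python3 -m creep '[[-0.0023,0.0374,0,0,0,0,-1],[-0.0023,0.0374,0,0,0,0,-1],[-0.0023,0.0374,0,0,0,0,-1],[-0.0023,0.0374,0,0,0,0,-1],[-0.0023,0.0374,0,0,0,0,-1],[-0.0023,0.0374,0,0,0,0,-1],[-0.0023,0.0374,0,0,0,0,-1],[-0.0023,0.0374,0,0,0,0,-1],[-0.0023,0.0374,0,0,0,0,-1],[-0.0023,0.0374,0,0,0,0,-1],[-0.0023,0.0374,0,0,0,0,-1],[-0.0023,0.0374,0,0,0,0,-1]]';python3 -m creep '[[0,0,0,0,0,-9.3,-1],[0,0,0,0,0,-9.3,-1],[0,0,0,0,0,-9.3,-1],[0,0,0,0,0,-9.3,-1],[0,0,0,0,0,-9.3,-1],[0,0,0,0,0,-9.3,-1],[0,0,0,0,0,-9.3,-1],[0,0,0,0,0,0,-1],[0,0,0,0,0,0,-1]]'
python3 -c "
from h import *
go(.3654,-.2742,.042,-22.5)
bot(grab_frame('scene'),(.366,-.274))"
```

```text
time: 10.92
position: [0.3671, -0.2754, 0.1973]
orientation: [-0.002, 1.0, 0.022, -0.001]
ft_force: [0.8, 0.1, 0.6]
grip_width: 0.999
grasp_force: 0.0
time: 12.05
position: [0.3678, -0.2747, 0.1984]
orientation: [-0.001, 0.831, 0.556, -0.0]
ft_force: [-0.4, -0.4, -0.6]
grip_width: 0.999
grasp_force: 0.0
shift [ -0.6  -2.1 156.4] mm; tool-y yaw -22.49 tilt [-0.09  0.09] turn z 0.01 t 12.05 pos [ 0.3678 -0.2747  0.1984]
[ 0.3669 -0.2736] 0.201 rib [250.4  64.9  80.4]
```

```bash
python3 -m creep '[[0,-0.002,0.04,0,0,0,-1],[0,0,0.04,0,0,0,-1],[0,0,0.04,0,0,0,-1],[0,0,0.036,0,0,0,-1],[0,0,0,0,0,0,-1],[0,0,0,0,0,0,1],[0,0,0,0,0,0,1],[0,0,0,0,0,0,1],[0,0,0,0,0,0,1],[0,0,0,0,0,0,1],[0,0,0,0,0,0,1],[0,0,0,0,0,0,1]]' 25;  python3 -m creep '[[0,0,0,0,0,0,1],[0,0,-0.035,0,0,0,1],[0,0,-0.035,0,0,0,1],[0,0,-0.035,0,0,0,1],[0,0,-0.025,0,0,0,1],[0,0,0,0,0,9.2,1],[0,0,0,0,0,9.2,1],[0,0,0,0,0,9.2,1],[0,0,0,0,0,9.2,1],[0,0,0,0,0,9.2,1],[0,0,0,0,0,9.2,1],[0,0,0,0,0,9.8,1]]'; python3 -m creep '[[0,0,0,0,0,0,1],[0,0,0,0,0,0,1]]'
python3 -c "
from h import *
go(.5491,.054,.17,-87.4)"
```

```text
time: 13.6
position: [0.3664, -0.2744, 0.0437]
orientation: [0.0, 0.831, 0.557, -0.0]
ft_force: [-1.6, 1.0, 3.9]
grip_width: 0.487
grasp_force: 25.0
time: 15.1
position: [0.3662, -0.274, 0.1727]
orientation: [-0.001, 1.0, 0.02, -0.0]
ft_force: [0.5, -0.5, -1.5]
grip_width: 0.488
grasp_force: 25.0
time: 15.35
position: [0.3663, -0.2742, 0.1731]
orientation: [-0.0, 1.0, 0.024, -0.0]
ft_force: [-0.3, -0.2, -1.0]
grip_width: 0.488
grasp_force: 25.0
shift [ 198.5 -319.     3.2] mm; tool-y yaw -87.22 tilt [-0.03  0.03] turn z 0.18 t 15.35 pos [ 0.3663 -0.2742  0.1731]
```

```bash
python3 -m creep '[[0.0165,-0.0266,0,0,0,0,1],[0.0165,-0.0266,0,0,0,0,1],[0.0165,-0.0266,0,0,0,0,1],[0.0165,-0.0266,0,0,0,0,1],[0.0165,-0.0266,0,0,0,0,1],[0.0165,-0.0266,0,0,0,0,1],[0.0165,-0.0266,0,0,0,0,1],[0.0165,-0.0266,0,0,0,0,1],[0.0165,-0.0266,0,0,0,0,1],[0.0165,-0.0266,0,0,0,0,1],[0.0165,-0.0266,0,0,0,0,1],[0.0170,-0.0264,0,0,0,0,1]]'; python3 -m creep '[[0,0,0.04,0,0,0.2,1],[0,0,0.035,0,0,0,1],[0,0,0,0,0,0,1],[0,0,0,0,0,0,1]]'
python3 -c "
from h import *
p=grab_frame('scene');save(p,'s2.png',(240,200,400,320),5)
bot(p,(.549,.054),.055)
go(.5491,.054,.052,-87.4)"
```

```text
time: 16.85
position: [0.5504, 0.0544, 0.1732]
orientation: [0.0, 1.0, 0.024, -0.0]
ft_force: [0.0, -0.1, -1.9]
grip_width: 0.487
grasp_force: 25.0
time: 17.35
position: [0.551, 0.0533, 0.0995]
orientation: [0.0, 1.0, 0.022, 0.001]
ft_force: [0.6, 0.3, -1.1]
grip_width: 0.483
grasp_force: 25.0
[0.5503 0.0535] 0.477 rib [197.6  41.2  73.2]
shift [-2.5 -0.9 48. ] mm; tool-y yaw -87.54 tilt [ 0.18 -0.01] turn z -0.14 t 17.4 pos [0.5515 0.0532 0.1   ]
```

View pics/s2.png

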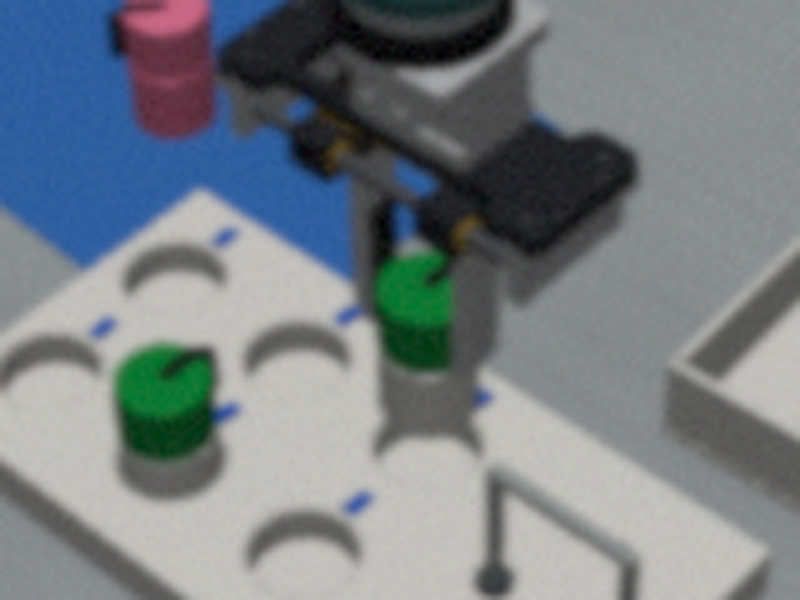

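The bottle hangs over its pocket (crop 430,440) with its rib towards the mark. Next I lower it in.

```bash
python3 -m creep '[[-0.0015,-0.0005,0.01,0,0,0,1],[0,0,0.01,0,0,0,1],[0,0,0,0,0,0,1],[0,0,0,0,0,0,1]]'; python3 -c "
from h import *
go(.5491,.054,.052,-87.4)"
```

```text
time: 17.9
position: [0.5486, 0.0538, 0.0784]
orientation: [0.0, 1.0, 0.021, -0.0]
ft_force: [0.7, -0.6, -1.1]
grip_width: 0.484
grasp_force: 25.0
shift [ 0.5 -0.2 26.4] mm; tool-y yaw -87.56 tilt [-0.   -0.01] turn z -0.16 t 17.9 pos [0.5486 0.0538 0.0784]
```

```bash
python3 -m creep '[[0.0005,0,0.005,0,0,0,1],[0,0,0.004,0,0,0,1],[0,0,0.004,0,0,0,1],[0,0,0.003,0,0,0,1],[0,0,0.003,0,0,0,1],[0,0,0,0,0,0,1]]'; python3 -m creep '[[0,0,0.003,0,0,0,1],[0,0,0.002,0,0,0,1],[0,0,0.002,0,0,0,1],[0,0,0,0,0,0,1],[0,0,0,0,0,0,1]]'
```

```text
time: 18.65
position: [0.5504, 0.0539, 0.0594]
orientation: [0.0, 1.0, 0.021, 0.001]
ft_force: [5.7, 0.5, -2.6]
grip_width: 0.486
grasp_force: 25.0
time: 19.27
position: [0.5505, 0.0538, 0.0528]
orientation: [0.0, 1.0, 0.021, 0.002]
ft_force: [5.6, 0.5, -0.6]
grip_width: 0.487
grasp_force: 25.0
```

```bash
python3 -m creep '[[0.0015,0,0.001,0,0,0,1],[0,0,0,0,0,0,1]]'; python3 -m creep '[[0,0,0,0,0,0,-1],[0,0,0,0,0,0,-1],[0,0,0,0,0,0,-1],[0,0,0,0,0,0,-1],[0,0,0,0,0,0,-1],[0,0,-0.03,0,0,0,-1],[0,0,-0.04,0,0,0,-1],[0,0,-0.04,0,0,0,-1],[0,0,-0.04,0,0,0,-1],[0,0,0,0,0,0,-1]]'
python3 - <<'E'
from h import *
p=grab_frame("scene");bot(p,(.552,.054),.008);bot(p,(.640,-.025),.008);x=bot(p,(.535,-.363))
p=grab_frame("top");x=bot(p,(.532,-.362))
go(.532,-.362,.2,-87.4-54)
E
```

```text
time: 19.52
position: [0.5507, 0.0539, 0.0516]
orientation: [0.0, 1.0, 0.021, 0.0]
ft_force: [3.6, -0.1, 0.9]
grip_width: 0.485
grasp_force: 25.0
time: 20.78
position: [0.5527, 0.0539, 0.2049]
orientation: [0.0, 1.0, 0.021, 0.004]
ft_force: [-0.0, -0.7, -0.0]
grip_width: 1.0
grasp_force: 0.0
[0.5534 0.0585] 0.207 rib [197.8  56.6  89.2]
[ 0.6403 -0.0248] 0.239 rib [177.7  66.7  93.4]
[ 0.5354 -0.3622] 0.31 rib [122.4  53.8  73.4]
[ 0.5319 -0.3641] 0.2 rib [125.4  36.1  79.3]
shift [-35.8 414.8   1.2] mm; tool-y yaw -87.56 tilt [-0.02 -0.01] turn z 53.84 t 20.88 pos [0.5501 0.054  0.2012]
```

```bash
python3 -m creep '[[-0.003,0.0346,0,0,0,0,-1],[-0.003,0.0346,0,0,0,0,-1],[-0.003,0.0346,0,0,0,0,-1],[-0.003,0.0346,0,0,0,0,-1],[-0.003,0.0346,0,0,0,0,-1],[-0.003,0.0346,0,0,0,0,-1],[-0.003,0.0346,0,0,0,0,-1],[-0.003,0.0346,0,0,0,0,-1],[-0.003,0.0346,0,0,0,0,-1],[-0.003,0.0346,0,0,0,0,-1],[-0.003,0.0346,0,0,0,0,-1],[-0.003,0.0346,0,0,0,0,-1]]';python3 -m creep '[[0,0,0,0,0,9.1,-1],[0,0,0,0,0,9.1,-1],[0,0,0,0,0,9.1,-1],[0,0,0,0,0,9.1,-1],[0,0,0,0,0,9.1,-1],[0,0,0,0,0,9,-1],[0,0,0,0,0,0,-1],[0,0,0,0,0,0,-1]]'
python3 -c "
from h import *
go(.5325,-.3628,.042,-142)
bot(grab_frame('scene'),(.535,-.363))
p=grab_frame('top');x=bot(p,(.555,.054),.008);bot(p,(.637,-.025),.008)
save(p,'t3.png',(225,140,405,245),4)"
```

```text
time: 22.38
position: [0.5311, -0.3628, 0.199]
orientation: [-0.001, 1.0, 0.021, -0.002]
ft_force: [0.2, -0.1, -1.2]
grip_width: 1.002
grasp_force: 0.0
time: 23.38
position: [0.5318, -0.362, 0.2003]
orientation: [-0.0, 0.899, -0.438, -0.001]
ft_force: [-0.7, -0.4, 0.3]
grip_width: 0.998
grasp_force: 0.0
shift [  1.4  -0.2 158.3] mm; tool-y yaw -141.93 tilt [-0.09  0.08] turn z 0.07 t 23.38 pos [ 0.5318 -0.362   0.2003]
[ 0.5333 -0.3616] 0.315 rib [113.   49.5  73.5]
[0.5499 0.0552] 0.196 rib [187.5  38.9 100.1]
[ 0.637 -0.025] 0.238 rib [183.1  36.8 101.1]
```

View pics/t3.png

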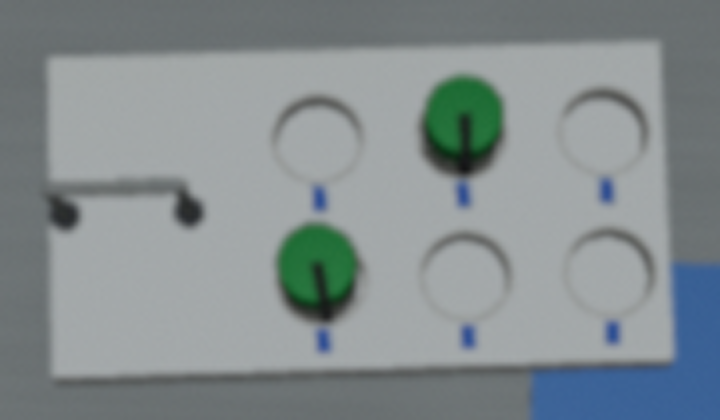

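The first bottle is seated at crop (317,265), with its rib about 4° off the mark line, which is acceptable. Second bottle next.

```bash
python3 -m creep '[[0.001,0,0.04,0,0,2,-1],[0,0,0.04,0,0,0,-1],[0,0,0.04,0,0,0,-1],[0,0,0.037,0,0,0,-1],[0,0,0,0,0,0,-1],[0,0,0,0,0,0,1],[0,0,0,0,0,0,1],[0,0,0,0,0,0,1],[0,0,0,0,0,0,1],[0,0,0,0,0,0,1],[0,0,0,0,0,0,1],[0,0,0,0,0,0,1]]' 25;  python3 -m creep '[[0,0,0,0,0,0,1],[0,0,-0.035,0,0,0,1],[0,0,-0.035,0,0,0,1],[0,0,-0.035,0,0,0,1],[0,0,-0.025,0,0,0,1],[0,0,0,0,0,-9.4,1],[0,0,0,0,0,-9.4,1],[0,0,0,0,0,-9.4,1],[0,0,0,0,0,-9.4,1],[0,0,0,0,0,-9.4,1],[0,0,0,0,0,-9.4,1],[0,0,0,0,0,0,1]]'; python3 -m creep '[[0,0,0,0,0,0,1],[0,0,0,0,0,0,1]]'
python3 -c "
from h import *
go(.5572,-.1135,.1,-87.4)"
```

```text
time: 24.98
position: [0.5329, -0.3633, 0.0447]
orientation: [0.0, 0.891, -0.454, 0.0]
ft_force: [-0.5, 0.5, 3.0]
grip_width: 0.481
grasp_force: 25.0
time: 26.48
position: [0.5326, -0.3629, 0.1737]
orientation: [-0.0, 1.0, 0.02, -0.001]
ft_force: [-0.3, -0.2, -1.9]
grip_width: 0.484
grasp_force: 25.0
time: 26.72
position: [0.5328, -0.3632, 0.1743]
orientation: [-0.0, 1.0, 0.02, -0.0]
ft_force: [0.2, -0.1, -1.9]
grip_width: 0.481
grasp_force: 25.0
shift [  34.3 -248.5   74.3] mm; tool-y yaw -87.73 tilt [-0.01  0.01] turn z -0.33 t 26.73 pos [ 0.5328 -0.3632  0.1743]
```

```bash
python3 -m creep '[[0.0043,-0.0311,0,0,0,0,1],[0.0043,-0.0311,0,0,0,0,1],[0.0043,-0.0311,0,0,0,0,1],[0.0043,-0.0311,0,0,0,0,1],[0.0043,-0.0311,0,0,0,0,1],[0.0043,-0.0311,0,0,0,0,1],[0.0043,-0.0311,0,0,0,0,1],[0.0042,-0.0308,0,0,0,0,1],[0,0,0.037,0,0,0,1],[0,0,0.037,0,0,0,1],[0,0,0,0,0,0,1],[0,0,0,0,0,0,1]]'
python3 -c "
from h import *
p=grab_frame('scene');save(p,'s4.png',(200,180,360,300),5)
go(.5572,-.1135,.0527,-87.4)"
```

```text
time: 28.22
position: [0.558, -0.1139, 0.1017]
orientation: [0.0, 1.0, 0.02, 0.001]
ft_force: [0.6, -0.1, -2.1]
grip_width: 0.484
grasp_force: 25.0
shift [-1.3 -0.7 49.4] mm; tool-y yaw -87.69 tilt [ 0.18 -0.06] turn z -0.29 t 28.27 pos [ 0.5583 -0.1141  0.1021]
```

View pics/s4.png

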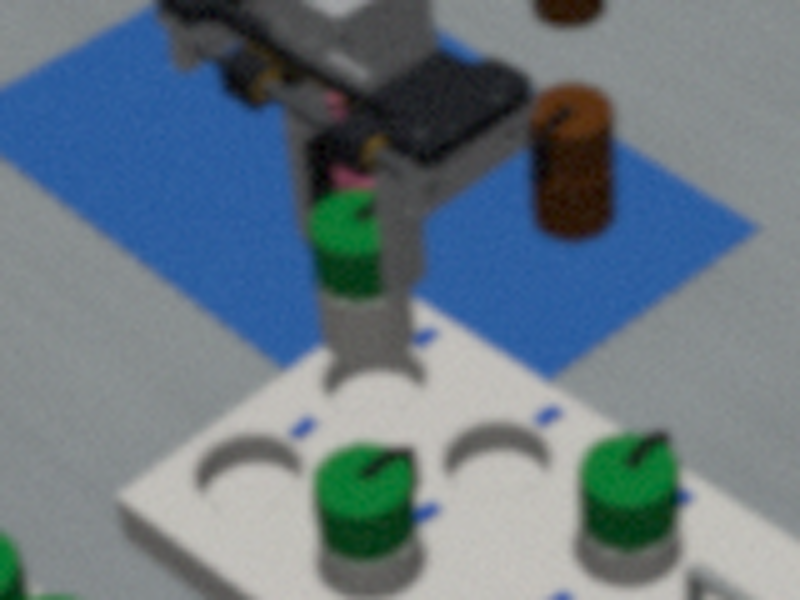

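The bottle hangs above the empty pocket (crop 375,375) with its rib pointing to the mark. The first bottle is seated at (630,500).

```bash
python3 -m creep '[[0,0,0.01,0,0,0,1],[0,0,0.01,0,0,0,1],[0,0,0.006,0,0,0,1],[0,0,0.004,0,0,0,1],[0,0,0.004,0,0,0,1],[0,0,0.004,0,0,0,1],[0,0,0.003,0,0,0,1],[0,0,0,0,0,0,1]]'; python3 -m creep '[[0,0,0.003,0,0,0,1],[0,0,0.002,0,0,0,1],[0,0,0.002,0,0,0,1],[0,0,0,0,0,0,1],[0,0,0,0,0,0,1]]'
```

```text
time: 29.28
position: [0.5568, -0.1135, 0.0593]
orientation: [-0.0, 1.0, 0.02, -0.0]
ft_force: [0.5, 0.3, -1.7]
grip_width: 0.484
grasp_force: 25.0
time: 29.9
position: [0.557, -0.1136, 0.0527]
orientation: [0.0, 1.0, 0.02, 0.0]
ft_force: [-0.8, -0.1, 1.1]
grip_width: 0.484
grasp_force: 25.0
```

```bash
python3 -m creep '[[0,0,0,0,0,0,-1],[0,0,0,0,0,0,-1],[0,0,0,0,0,0,-1],[0,0,0,0,0,0,-1],[0,0,0,0,0,0,-1],[0,0,-0.03,0,0,0,-1],[0,0,-0.04,0,0,0,-1],[0,0,-0.04,0,0,0,-1],[0,0,-0.04,0,0,0,-1],[0,0,0,0,0,0,-1]]'
cat >> h.py <<'E'
def rect(x,y,a,zs,lx=.046,ly=.010):
    c,s=np.cos(a),np.sin(a);return np.array([(x+c*u*lx/2-s*v*ly/2,y+s*u*lx/2+c*v*ly/2,z) for z in zs for u,v in((1,1),(1,-1),(-1,-1),(-1,1))])
E
python3 - <<'E'
from h import *
P={}
for n in("top","scene"):
    p=P[n]=grab_frame(n)
    c=proj(p,[.453,.365,.11])[0].astype(int);print(n,c)
    for d in ("green_hook","mouth","cradle"): print(d,[(np.round(e["location"],3).tolist(),round(e["conf"],2)) for e in landmark_of(d,p)][:2])
    G=green(p)
    for v in(30,60):
        g=G&(p["frame"][...,1]>v);zs=(.13,) if n=="top" else (.082,.13)
        x,e=sil(g,lambda x:rect(*x,zs),[.453,.367,.05],p,(.005,.005,.05));print(v,x.round(4),np.degrees(x[2]).round(1),round(e,3))
    E=hsv(p)
    if n=="scene": save(p,"s5.png",(420,290,500,370),7)
    else: save(p,"t5.png",(140,220,200,280),8); bot(p,(.557,-.113),.008);bot(p,(.55,.055),.008)
go(.45,.366,.25,-87)
E
python3 -c "
import cv2,numpy as np
a=cv2.imread('pics/s5.png');b=cv2.resize(cv2.imread('pics/t5.png'),None,fx=.5,fy=.5);b=cv2.copyMakeBorder(b,0,a.shape[0]-b.shape[0],0,0,0);cv2.imwrite('pics/c5.png',np.hstack([a,b]))"
```

```text
time: 31.15
position: [0.5591, -0.1142, 0.206]
orientation: [0.001, 1.0, 0.02, 0.004]
ft_force: [0.1, 0.4, 0.5]
grip_width: 0.999
grasp_force: 0.0
top [160 245]
green_hook [([0.33, -0.415, 0.001], 0.54), ([0.448, 0.366, 0.006], 0.51)]
mouth [([0.444, 0.368, 0.008], 0.85)]
cradle [([0.45, 0.362, 0.004], 0.62)]
30 [0.4493 0.3609 0.1111] 6.4 0.153
60 [0.449  0.3621 0.1284] 7.4 0.206
[ 0.5561 -0.1129] 0.216 rib [181.5  40.3  80.2]
[0.5502 0.0552] 0.195 rib [187.5  39.6 102.1]
scene [470 315]
green_hook [([0.453, 0.362, 0.004], 0.84)]
mouth [([0.448, 0.367, 0.004], 0.7), ([0.377, 0.172, 0.001], 0.49)]
cradle [([0.451, 0.367, 0.001], 0.88)]
30 [0.451  0.3635 0.2057] 11.8 0.203
60 [0.4339 0.3567 0.2859] 16.4 1.306
shift [ -86.8 -483.3  -48.2] mm; tool-y yaw -87.66 tilt [-0.13  0.04] turn z -0.66 t 31.55 pos [ 0.5564 -0.1134  0.2012]
```

View pics/c5.png

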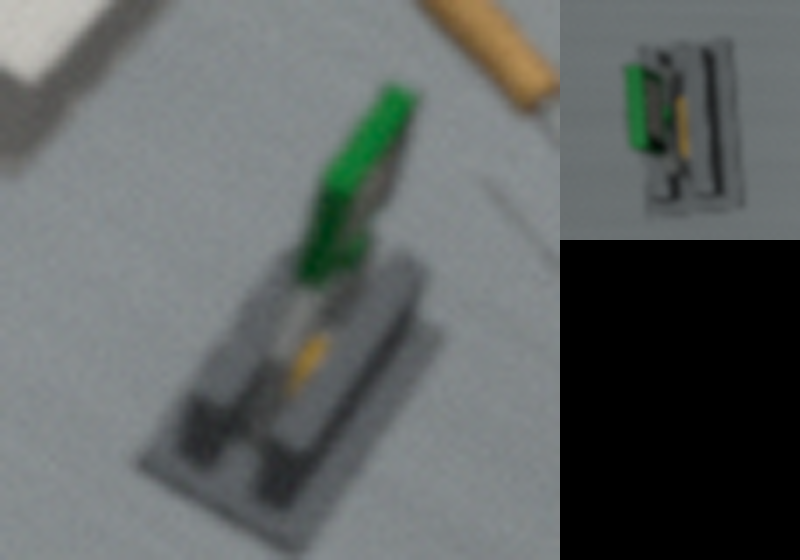

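The scene crop shows the tag's far edge (crop 320,230) in plain green, so the black-striped nose is on the robot's side. The hook therefore lies roughly along +x. I'll take its yaw from the cradle corners.

```bash
python3 - <<'E'
from h import *
p=grab_frame("scene")
for uv,z in(((143,465),.0),((300,553),.0),((440,325),.006)): print(back(p,np.array(uv)/7+[420,290],z).round(4))
print("tagtop",[back(p,np.array(uv)/7+[420,290],.13).round(4).tolist() for uv in((325,187),(352,192),(390,88),(418,95))])
p=grab_frame("top")
print("top base",[back(p,np.array(u)/5+[139.6,224.6],.006).round(4).tolist() for u in((100,32),(215,22),(232,235),(108,245))])
print("tagtop",[back(p,np.array(uv)/5+[139.6,224.6],.13).round(4).tolist() for uv in((83,58),(104,56),(109,164),(90,163))])
E
```

```text
[0.5016 0.3449 0.    ]
[0.4949 0.3961 0.    ]
[0.3995 0.3831 0.006 ]
tagtop [[0.4767, 0.3658, 0.13], [0.473, 0.3721, 0.13], [0.4336, 0.3594, 0.13], [0.4303, 0.3665, 0.13]]
top base [[0.4979, 0.3946, 0.006], [0.5035, 0.3411, 0.006], [0.4036, 0.3287, 0.006], [0.3981, 0.3859, 0.006]]
tagtop [[0.4702, 0.3689, 0.13], [0.4712, 0.36, 0.13], [0.4249, 0.3556, 0.13], [0.4252, 0.3637, 0.13]]
```

```bash
python3 -m creep '[[-0.0072,-0.04,0,0,0,0,-1],[-0.0072,-0.04,0,0,0,0,-1],[-0.0072,-0.04,0,0,0,0,-1],[-0.0072,-0.04,0,0,0,0,-1],[-0.0072,-0.04,0,0,0,0,-1],[-0.0072,-0.04,0,0,0,0,-1],[-0.0072,-0.04,0,0,0,0,-1],[-0.0072,-0.04,0,0,0,0,-1],[-0.0072,-0.04,0,0,0,0,-1],[-0.0072,-0.04,0,0,0,0,-1],[-0.0072,-0.04,0,0,0,0,-1],[-0.0072,-0.04,0,0,0,0,-1]]' 40; python3 -m creep '[[0,0,0,0,0,-4.5,-1],[0,0,0,0,0,0,-1],[0,0,0,0,0,0,-1]]'
python3 - <<'E'
from h import *
go(.450,.3635,.087,-83.2)
p=grab_frame("scene");print([(np.round(e["location"],4).tolist(),round(e["conf"],2)) for e in landmark_of("eye",p)][:2])
p=grab_frame("top");print([(np.round(e["location"],4).tolist(),round(e["conf"],2)) for e in landmark_of("eye",p)][:2])
x=lambda u,v:back(p,np.array([u,v])/4+[224.6,139.6],.107).round(4)
print("bar ends top",x(48,188),x(182,183))
bot(p,(.557,-.113),.008);bot(p,(.55,.055),.008);bot(p,(.637,-.025),.008)
E
```

```text
time: 33.15
position: [0.4506, 0.3638, 0.2022]
orientation: [0.0, 1.0, 0.021, -0.0]
ft_force: [-0.0, 0.5, 0.0]
grip_width: 0.997
grasp_force: 0.0
time: 33.52
position: [0.4511, 0.3622, 0.2023]
orientation: [0.0, 0.998, 0.059, -0.0]
ft_force: [0.3, 0.3, 0.8]
grip_width: 0.998
grasp_force: 0.0
shift [ -0.9  -1.5 115.3] mm; tool-y yaw -83.24 tilt [-0.01 -0.02] turn z -0.04 t 33.52 pos [0.4511 0.3622 0.2023]
[([0.5868, 0.1718, 0.1051], 0.68), ([0.6381, -0.0252, 0.0078], 0.54)]
[([0.5889, 0.169, 0.1041], 0.83), ([0.4497, 0.3606, 0.0026], 0.69)]
bar ends top [0.5859 0.2042 0.107 ] [0.5899 0.1305 0.107 ]
[ 0.5561 -0.1129] 0.199 rib [180.   39.3 100. ]
[0.5502 0.0552] 0.195 rib [187.5  38.9 100.2]
[ 0.637 -0.025] 0.248 rib [183.6  36.6 100.6]
```

```bash
python3 -m creep '[[-0.001,-0.001,0.04,0,0,0,-1],[0,0,0.04,0,0,0,-1],[0,0,0.025,0,0,0,-1],[0,0,0.01,0,0,0,-1],[0,0,0,0,0,0,-1],[0,0,0,0,0,0,0.6],[0,0,0,0,0,0,0.6],[0,0,0,0,0,0,0.6],[0,0,0,0,0,0,0.6],[0,0,0,0,0,0,0.6],[0,0,0,0,0,0,0.6]]' 15; python3 -c "
from h import *
save(grab_frame('scene'),'s6.png',(410,210,530,330),5)"; python3 -m creep '[[0,0,0,0,0,0,1],[0,0,0,0,0,0,1],[0,0,0,0,0,0,1],[0,0,0,0,0,0,1]]' 15
```

```text
time: 35.1
position: [0.4499, 0.3634, 0.0874]
orientation: [0.0, 0.998, 0.06, -0.0]
ft_force: [-0.8, -0.4, 0.4]
grip_width: 0.396
grasp_force: 0.0
time: 35.65
position: [0.4499, 0.3635, 0.0874]
orientation: [-0.0, 0.998, 0.06, 0.0]
ft_force: [-0.9, 0.9, -0.1]
grip_width: 0.107
grasp_force: 15.0
```

View pics/s6.png

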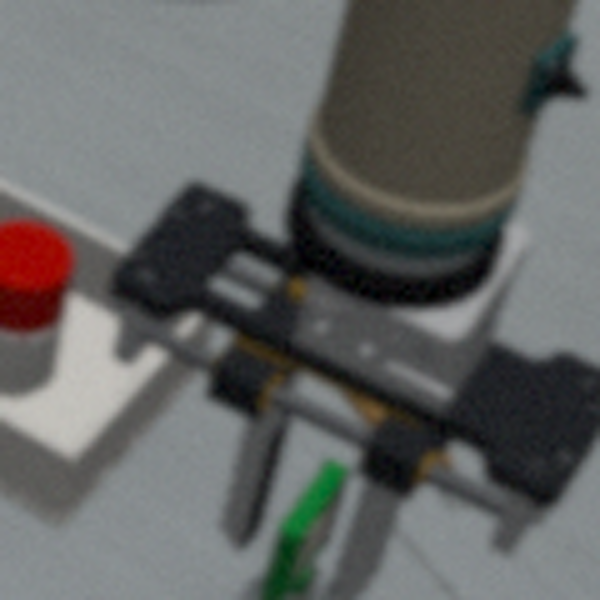

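The tag is between the fingers, at 10 mm opening. Lifting it straight up.

```bash
python3 -m creep '[[0,0,0,0,0,0,1],[0,0,0,0,0,0,1],[0,0,-0.015,0,0,0,1],[0,0,-0.025,0,0,0,1],[0,0,-0.025,0,0,0,1],[0,0,-0.03,0,0,0,1],[0,0,-0.03,0,0,0,1],[0,0,-0.03,0,0,0,1],[0,0,0,0,0,4.2,1],[0,0,0,0,0,0,1]]' 40
python3 - <<'E'
from h import *
go(.596,.168,.24,-87.4)
E
```

```text
time: 36.9
position: [0.4499, 0.3633, 0.2434]
orientation: [-0.0, 1.0, 0.023, 0.0]
ft_force: [0.2, -0.6, -0.9]
grip_width: 0.103
grasp_force: 40.0
shift [136.8 202.    3.5] mm; tool-y yaw -87.31 tilt [0.06 0.02] turn z 0.09 t 36.9 pos [0.4499 0.3633 0.2434]
```

```bash
python3 -m creep '[[0.0134,0.0202,0,0,0,0,1],[0.0134,0.0202,0,0,0,0,1],[0.0134,0.0202,0,0,0,0,1],[0.0134,0.0202,0,0,0,0,1],[0.0134,0.0202,0,0,0,0,1],[0.0134,0.0202,0,0,0,0,1],[0.0134,0.0202,0,0,0,0,1],[0.0134,0.0202,0,0,0,0,1],[0.0134,0.0202,0,0,0,0,1],[0.0134,0.0202,0,0,0,0,1],[0,0,0,0,0,0,1],[0,0,0,0,0,0,1]]'
python3 -m creep '[[0,0,0.02,0,0,0,1],[0,0,0.015,0,0,0,1],[0,0,0,0,0,0,1],[0,0,0,0,0,0,1]]'
python3 - <<'E'
from h import *
go(.593,.168,.24,-87.4)
p=grab_frame("scene");save(p,"s7.png",(310,220,410,345),5)
for d in ("green_hook","mouth","eye"): print(d,[(np.round(e["location"],4).tolist(),round(e["conf"],2)) for e in landmark_of(d,p)][:3])
E
```

```text
time: 38.4
position: [0.5927, 0.1681, 0.2423]
orientation: [-0.0, 1.0, 0.023, -0.0]
ft_force: [0.1, 0.4, -0.2]
grip_width: 0.1
grasp_force: 40.0
time: 38.9
position: [0.5932, 0.1682, 0.2079]
orientation: [-0.0, 1.0, 0.023, 0.0]
ft_force: [0.1, 0.5, -1.4]
grip_width: 0.103
grasp_force: 40.0
shift [ -0.2   0.1 -32.1] mm; tool-y yaw -87.33 tilt [0.04 0.01] turn z 0.07 t 38.9 pos [0.5932 0.1682 0.2079]
green_hook []
mouth [([0.5897, 0.1708, 0.127], 0.58)]
eye [([0.5876, 0.1708, 0.1051], 0.9), ([0.3752, 0.1721, 0.0021], 0.32)]
```

View pics/s7.png

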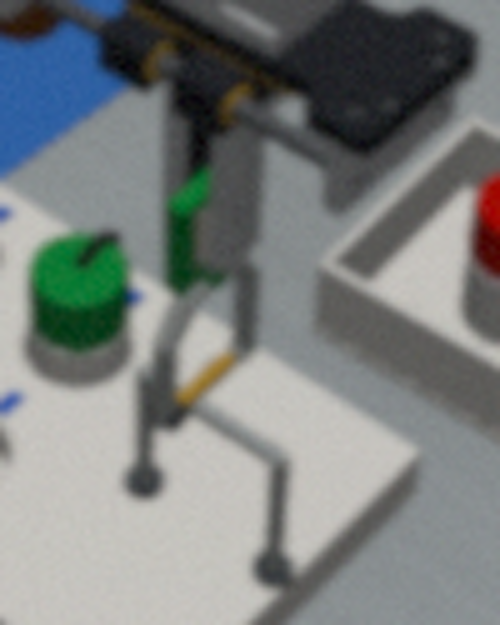

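The hook is upright with its brass gate (crop 205,380) directly over the bar. The measured mouth and eye agree to about 2 mm, so I press down.

```bash
python3 -m creep '[[-0.001,0,0.008,0,0,0,1],[0,0,0.008,0,0,0,1],[0,0,0.006,0,0,0,1],[0,0,0.006,0,0,0,1],[0,0,0,0,0,0,1]]' 50; python3 -m creep '[[0,0,0.006,0,0,0,1],[0,0,0.006,0,0,0,1],[0,0,0.006,0,0,0,1],[0,0,0,0,0,0,1]]'; python3 -m creep '[[0,0,0.006,0,0,0,1],[0,0,0.006,0,0,0,1],[0,0,0.006,0,0,0,1],[0,0,0.005,0,0,0,1],[0,0,0,0,0,0,1],[0,0,0,0,0,0,1]]'
```

```text
time: 39.72
position: [0.5926, 0.1678, 0.1794]
orientation: [-0.0, 1.0, 0.023, 0.001]
ft_force: [1.3, -0.0, 1.0]
grip_width: 0.104
grasp_force: 50.0
time: 40.22
position: [0.5935, 0.1677, 0.1608]
orientation: [0.0, 1.0, 0.023, 0.001]
ft_force: [4.5, 0.5, 0.2]
grip_width: 0.103
grasp_force: 50.0
time: 40.98
position: [0.5918, 0.1678, 0.1383]
orientation: [0.0, 1.0, 0.023, -0.0]
ft_force: [0.4, -0.1, -2.6]
grip_width: 0.105
grasp_force: 50.0
```

```bash
python3 -m creep '[[0,0,0.004,0,0,0,1],[0,0,0.004,0,0,0,1],[0,0,0.002,0,0,0,1],[0,0,0,0,0,0,1],[0,0,0,0,0,0,1]]'; python3 - <<'E'
from h import *
p=grab_frame("scene");save(p,"s8.png",(310,220,410,345),5)
E
```

```text
time: 41.6
position: [0.5921, 0.1678, 0.1285]
orientation: [0.0, 1.0, 0.023, 0.0]
ft_force: [0.1, -0.4, -1.2]
grip_width: 0.103
grasp_force: 50.0
```

View pics/s8.png

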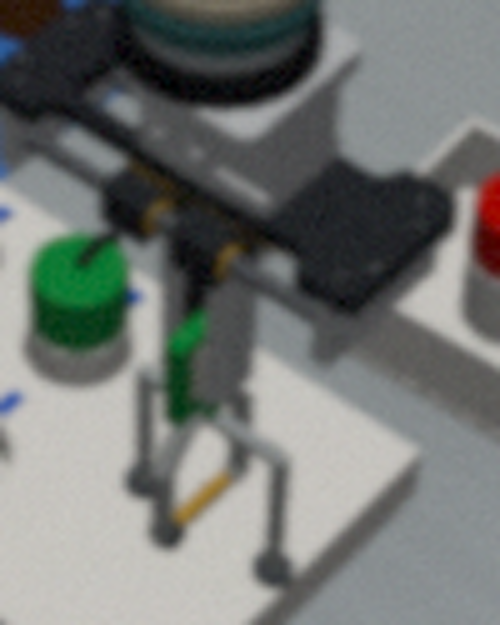

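The gate (crop 205,500) is shut below the bar. I'll centre the hook on the bar, lower the last 2 mm and release.

```bash
python3 -m creep '[[-0.003,0,0,0,0,0,1],[-0.003,0,0,0,0,0,1],[0,0,0.0015,0,0,0,1],[0,0,0.001,0,0,0,1],[0,0,0,0,0,0,1]]'; python3 -m creep '[[0,0,0,0,0,0,0.6],[0,0,0,0,0,0,0.5],[0,0,0,0,0,0,0.2],[0,0,0,0,0,0,-0.2],[0,0,0,0,0,0,-0.6],[0,0,0,0,0,0,-0.6],[0,0,-0.02,0,0,0,-0.6],[0,0,-0.04,0,0,0,-0.6],[0,0,-0.05,0,0,0,-0.6],[0,0,-0.05,0,0,0,-0.6],[-0.05,0,0,0,0,0,-0.6],[-0.05,0,0,0,0,0,-0.6]]' 5; python3 -m creep '[[-0.05,0,0,0,0,0,-0.6],[-0.05,0,0,0,0,0,-0.6],[0,0,0,0,0,0,-0.6],[0,0,0,0,0,0,-0.6],[0,0,0,0,0,0,-0.6],[0,0,0,0,0,0,-0.6],[0,0,0,0,0,0,-0.6],[0,0,0,0,0,0,-0.6]]'
python3 - <<'E'
from h import *
p=grab_frame("scene")
for d in ("green_hook","mouth"): print(d,[(np.round(e["location"],4).tolist(),round(e["conf"],2)) for e in landmark_of(d,p)][:2])
I=p["frame"][180:345,220:440]
cv2.imwrite("pics/s9.png",cv2.resize(I[:,:,::-1],None,fx=3.6,fy=3.6,interpolation=cv2.INTER_CUBIC))
E
```

```text
time: 42.28
position: [0.5865, 0.1676, 0.1268]
orientation: [-0.0, 1.0, 0.023, 0.001]
ft_force: [-1.4, 0.1, 4.2]
grip_width: 0.108
grasp_force: 50.0
time: 43.78
position: [0.4857, 0.1629, 0.2865]
orientation: [-0.0, 1.0, 0.023, 0.001]
ft_force: [1.0, -0.6, 0.2]
grip_width: 0.8
grasp_force: 0.0
time: 44.78
position: [0.3865, 0.1582, 0.2857]
orientation: [0.0, 1.0, 0.023, -0.0]
ft_force: [-0.4, -0.6, 0.6]
grip_width: 0.804
grasp_force: 0.0
green_hook [([0.5945, 0.1662, 0.042], 0.57), ([0.6355, -0.0225, 0.0079], 0.3)]
mouth [([0.5859, 0.1689, 0.0445], 0.79), ([0.4528, 0.3662, -0.002], 0.67)]
```

View pics/s9.png

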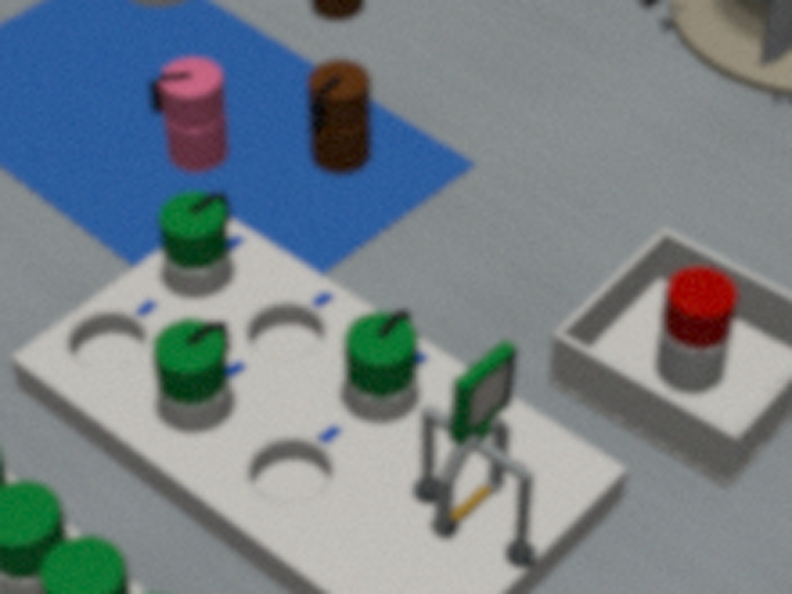

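Both bottles are seated with ribs at the marks, the gauge is in the basket and the tag hangs on the bar with its gate shut (470,500). The robot is clear of everything.

```bash
python3 -c "
from cell import *
print(close_job())"
```

```text
the job is handed in; nothing more can be done
None
```

I handed the job in: the gauge is in the basket, both green-capped bottles are in carrier pockets with ribs at the marks, and the green tag hangs on the eye with its gate shut; `close_job()` returned no verdict.

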